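# Seat and lock a graphite flaring cone in its bench holder

## Robot

A 6-joint arm with a two-finger parallel gripper is mounted at the origin on the work surface; the furniture and walls round the work are solid. World frame = base frame: x ahead of the robot, y to its left, z up, the work surface at z = 0. Lengths are in m, angles in rad, forces in N, time in s.
With the tool pointing down it reaches from about 0.275 to 0.825 m from the base axis. Payload 5.2 kg.
Tool frame: the origin (TCP) lies at the very end of the fingers, on their centre line; the grasp point (between the pads) lies 19 mm behind it; z points along the fingers, y is the line along which they close (so a half turn about z gives the same grasp; the last joint's range is limited). The gripper opens to 93 mm and grips with 3 to 60 N. Pads are 15 mm wide; open, the fingers measure 128 mm over their backs; the gripper's body (75 mm by 188 mm) begins 65 mm behind the grasp point.
Start: joints at [-1.52, 0.259, 1.535, -0, 1.348, -0.203], TCP at [0.138, -0.532, 0.219] pointing down, gripper open.
Joint ranges: [-3.14, 3.14], [-0.91, 2.08], [0.19, 2.58], [-1.22, 4.36], [0.22, 2.71], [-3.12, 3.12]. Speed limits (rad/s): [2.57, 2.57, 3.14, 3.14, 3.14, 3.14].

## Interface

Orientations are given as a unit quaternion [x, y, z, w].
In Python, from workcell import ctrl gives the robot as it stands. The module is installed in compiled form; this text tells all that it offers.
- The arm moves only by the shell command python3 -m creep 'ROWS'. ROWS is JSON, a list that holds one entry, the list of rows, each a list of 5 numbers: the finger opening in mm, from 0 to 93, then the shift along the tool's x, y, z in mm, then the turn about the tool's z in rad. In form: [[[claw, tx, ty, tz, yaw], ...]]. A call has 1 to 5 rows; each row is the pose to reach, as a shift and turn from the pose commanded when the call began, along the tool's axes at that moment; what a row does not reach only later rows make up. A row lasts 1/10 s, in which the tool goes at most 50 mm and 8.59 degrees, less where a joint would pass 70% of its speed; a pose out of reach is approached as far as the arm can. A call with a gripper value outside its range is refused whole. The fingers move at their own pace and stop on an object; the grip force is fixed at half the most. Time passes only in rows, so rows that repeat a pose let the fingers close. It gives the time, the measured TCP pose, the force, the opening and the grip force at its end, in the units of the state.
- ctrl.state(): the state, without advancing time (a new reading comes with each control period).
- ctrl.snapshot(name): name is "scene" or "top" or "wrist"; returns the picture (384x512x3 uint8, red, green, blue); there is no depth.
- ctrl.camera_info(name): a dict with "intrinsics" (3x3 intrinsics, pixels), "R" (3x3) and "t" (3): a world point X has camera coordinates R X + t. Camera axes: x right, y down, z forward; pixel columns grow to the right and rows downward; lengths in m; the calibration is good to about 2 mm. A picture is of the moment at which its call begins: read the wrist's pose just before it. camera_info takes no time and is no camera call; for the wrist camera it gives the pose at the moment of the call.
- ctrl.close_job(): hands the job in; it is judged then, once.
The state is a dict: "time_s": time; "joint_pos": joint angles; "dq": joint speeds; "tau": joint torques, N m; "eef_pos": TCP position; "ee_rot": TCP orientation; "ft_force": force on the tool from outside, world axes, zero at the start; "ft_torque": the same for the moment, N m; "grip_width": finger opening in m; "grip_force": force on a finger pad.
Only numpy, scipy, OpenCV 4.12 (cv2) and the standard library are available. Lean on these libraries where they do the work, as an engineer would, in place of code of your own. Each camera call takes 0.05 s, during which the arm holds its last target. There are 200 camera calls.

## Task

Take the graphite flaring cone with the six-sided foot and set it point up into the six-sided socket of the bench holder, keeping hold of it and shuffling it gently about until its foot is fully home on the socket's floor; only then let go of it (do not let it drop in), and slide the keeper bar all the way over the foot to lock it in. Graphite is brittle, so never press it hard against the holder, and leave the square-footed cone, the mug and the brass weight where they are.

Things in the scene. Friction and masses are not known exactly. Their poses are not given: they have to be found in the camera images.
- holder: Fixed bench holder, z up, origin on the table under the nominal socket centre. Aluminium plate 110 mm (x) by 176 mm (y, +60 to -116), 12 mm thick, carrying a steel socket ring (top at z = 28 mm, six-sided, 92 mm across flats) and, on the -y side, a keeper bar between two rails (tops at z = 37 mm, y = -68 to -112 mm, x within 30 mm).
- socket_floor (a point): Nominal middle of the socket's floor, 12 mm above the table. The ring's six-sided hole is 54 mm across flats, 16 mm deep. Nominally flats face the holder's +x and -x and corners point along y, but the ring is clamped up to 5 mm off in x and in y and turned up to 0.2 rad either way: new each time, not reported. It does not give.
- hex_cone_mid (a point): Centre, 39 mm above the underside, of the loose graphite cone to fit; 78 mm tall, 0.12 to 0.21 kg, point up. Foot: hexagon 50 mm across flats, 14 mm high, square-edged. Stem (grip here): hexagon 18 mm across flats, from 14 to 53 mm height, flats parallel to the foot's; then a point. x is normal to a flat, others every 60 degrees. Cracks if pushed on the holder with over 50 N.
- hex_cone_foot (a point): Centre of the underside of the same cone; same axes, z up. Fully home it is 12 mm above the table; resting on top of the ring, 28 mm.
- square_cone_mid (a point): Centre (39 mm above its underside) of the other loose cone, alike but with a square foot 48 mm wide; it does not fit and stays where it is.
- keeper (a joint): Travel of the keeper bar in m: 0 open, 0.028 fully closed; starts within 0.006 of open. Slides along the holder's +y with about 3 N of friction and stays where left. The bar (40 mm wide, 29.5 to 35.5 mm above the table) passes over the foot only when that is fully home.
- keeper_pin (a point): Middle (53 mm above the table) of the upright round steel pin, 14 mm diameter, from 35.5 to 70.5 mm above the table, that stands on the keeper bar; pinch or push it to slide the bar. It is at holder y = -78 mm when open, -50 mm when closed, x = 0.
- mug: Small coffee cup, 60x85x50 mm, origin under its centre; bystander.
- weight: Turned brass weight with knob, 33 mm diameter, 44 mm tall, origin under its centre; bystander. Behind it stands the fixed drawer chest, 0.35 m tall: front at world x = 0.63 m, from y = +0.38 to -0.14 m; go round it.
- hex_cone: The same cone as a whole: origin at the centre of its underside, axes as above.
Not all that is in view belongs to the job. What is shaped like the hex_cone but red is not meant.

How it is judged:
By the outcome, as a careful person would: the job done as asked, in the order asked, and still so for the second after the job is handed in, with the robot touching nothing.
It also fails if it takes over 72 s, if anything falls off the work surface, if the arm or the gripper's body presses on something with over 40 N, if the wrist force passes 120 N, or if a joint passes its speed limit or range.

## Working session

There is one attempt and no reset: what is moved stays moved. The work goes in short steps, Python scripts to look and compute and a shell command to move; the robot and the scene stay as the last step left them, time stands still between calls to the robot, and variables do not carry over. Pictures are saved under pics/ and viewed, at most 10 in all, crops included, and the job is handed in when it is done.

```bash
mkdir -p pics; ls
cat > h.py <<'E'
import numpy as np, cv2
from workcell import ctrl
def snap(n,f):
    ci=ctrl.camera_info(n); im=ctrl.snapshot(n); cv2.imwrite(f'pics/{f}.png',im[:,:,::-1]); np.savez(f'pics/{f}.npz',K=ci['intrinsics'],R=ci['R'],t=ci['t']); return im
def load(f):
    d=np.load(f'pics/{f}.npz'); return cv2.imread(f'pics/{f}.png'),d['K'],d['R'],d['t']
def ray(f,uv,z):
    _,K,R,t=load(f); c=-R.T@t; uv=np.atleast_2d(uv); d=(R.T@np.linalg.inv(K)@np.c_[uv,np.ones(len(uv))].T).T
    return c+d*((z-c[2])/d[:,2:])
def proj(f,P):
    _,K,R,t=load(f); p=(K@(R@np.atleast_2d(P).T+t[:,None])).T; return p[:,:2]/p[:,2:]
E
python3 - <<'E'
from h import *
for n in ['scene','top','wrist']: snap(n,n+'0')
a=cv2.imread('pics/top0.png'); b=cv2.imread('pics/scene0.png')
cv2.imwrite('pics/tb.png',cv2.resize(np.hstack([a,b]),(800,300)))
for n in ['scene','top','wrist']:
    _,K,R,t=load(n+'0'); print(n,K[0,0],-R.T@t,R[2])
s=ctrl.state(); print({k:np.round(v,4) for k,v in s.items()})
E
```

```text
pics
scene 477.13328735739896 [-0.20637297  0.38678752  0.78304079] [ 0.6369783  -0.43962622 -0.63323569]
top 481.78819991482595 [ 0.2880219  -0.08537522  1.1631463 ] [ 0.18685741  0.00989862 -0.98233718]
wrist 322.9841963469226 [ 0.20478059 -0.51458435  0.38304399] [-0.24186552 -0.05938985 -0.96849053]
{'time_s': np.float64(0.15), 'joint_pos': array([-1.5198e+00,  2.5920e-01,  1.5358e+00,  1.0000e-04,  1.3480e+00,
       -2.0280e-01]), 'dq': array([-0.    , -0.0029, -0.0041,  0.0005,  0.    ,  0.0009]), 'tau': array([ 2.40000e-03, -4.37644e+01, -2.84234e+01,  7.20000e-02,
        3.80000e-02, -1.00000e-04]), 'eef_pos': array([ 0.1381, -0.532 ,  0.218 ]), 'ee_rot': array([ 9.920e-01,  1.266e-01,  1.000e-04, -7.000e-04]), 'ft_force': array([-0.0674, -0.1091,  0.3001]), 'ft_torque': array([-0.0156,  0.0838, -0.0629]), 'grip_force': np.float64(0.0), 'grip_width': np.float64(0.0934)}
```

View pics/top0.png

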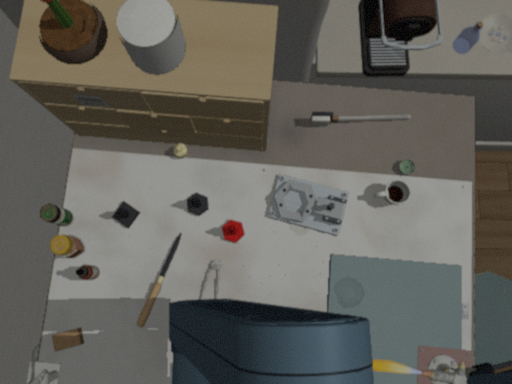

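View pics/scene0.png

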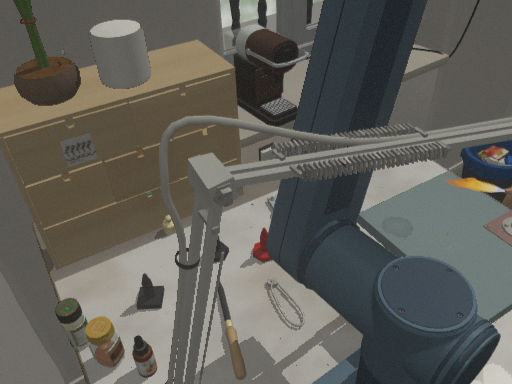

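Top view: dark cones at (125,214), which looks square-footed, and (198,204), which looks hexagonal. There is a red hexagonal one at (232,231), the holder is at (308,204), the weight at (180,150) and the mug at (397,192). The graphite hexagon at (198,204) fits the description; I'll confirm it in an enlarged crop.

Run:
```python
from h import *
im,K,R,t=load('top0')
c=im[165:245,100:360]; c=cv2.resize(c,None,fx=3,fy=3,interpolation=cv2.INTER_CUBIC)
# brighten the dark part
g=(255*(c/255.)**0.5).astype(np.uint8); cv2.imwrite('pics/crop1.png',g)
hsv=cv2.cvtColor(im,cv2.COLOR_BGR2HSV)
m=((hsv[...,2]<75)).astype(np.uint8); m[:165]=0;m[260:]=0;m[:,:100]=0;m[:,225:]=0
n,l,s,ce=cv2.connectedComponentsWithStats(m)
for i in range(1,n):
    if s[i,4]>60: print(s[i],ce[i],ray('top0',ce[i],0.014))
for uv in [(198,204),(308,204),(292,201),(125,214)]: print(uv,ray('top0',uv,0.028))
```

```text
[187 193  21  22 352] [196.77556818 203.98579545] [[0.46972375 0.0597465  0.014     ]]
[112 202  27  26 389] [125.16966581 214.4781491 ] [[0.44113008 0.23132279 0.014     ]]
[166 234  15  26 108] [173.2037037  248.08333333] [[0.36273015 0.11153493 0.014     ]]
(198, 204) [[0.46752696 0.05505254 0.028     ]]
(308, 204) [[ 0.4721179  -0.20728203  0.028     ]]
(292, 201) [[ 0.47870017 -0.16915074  0.028     ]]
(125, 214) [[0.44040376 0.22794692 0.028     ]]
```

View pics/crop1.png

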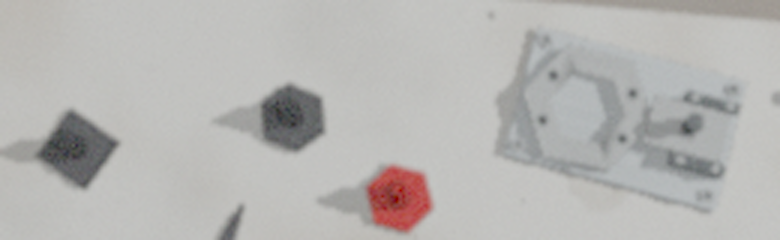

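The crop confirms it: dark hexagon foot at crop (292,117), i.e. px (197,204). The square one is at (125,214), and the red hexagon is the decoy. I'll look at the holder from close by on the way.

```bash
python3 -m creep '[[[93,200,-118,0,0],[93,200,-118,0,0],[93,200,-118,0,0],[93,200,-118,0,0],[93,200,-118,0,0]]]'; python3 -m creep '[[[93,205,-120,20,0],[93,205,-120,20,0],[93,205,-120,20,0],[93,205,-120,20,0],[93,205,-120,20,0]]]'
python3 - <<'E'
from h import *
snap('wrist','w1'); s=ctrl.state(); print(s['time_s'],s['eef_pos'],s['joint_pos'],s['ft_force'])
im=cv2.imread('pics/w1.png'); cv2.imwrite('pics/w1b.png',cv2.resize(im,(800,600),interpolation=cv2.INTER_CUBIC))
E
```

```text
time_s: 0.65
eef_pos: [0.3036, -0.3652, 0.2185]
ee_rot: [0.992, 0.127, 0.0, -0.001]
ft_force: [-0.4, -0.2, 0.3]
grip_width: 0.0933
grip_force: 0.0
time_s: 1.15
eef_pos: [0.4718, -0.1978, 0.1983]
ee_rot: [0.992, 0.127, 0.0, -0.0]
ft_force: [0.1, -1.1, 0.9]
grip_width: 0.0931
grip_force: 0.0
1.2 [ 0.47447409 -0.19423221  0.19781548] [-0.60939945  0.20689048  1.65534129  0.00429185  1.279855    0.70313843] [ 1.47447034  2.17667288 -0.20804586]
```

View pics/w1b.png

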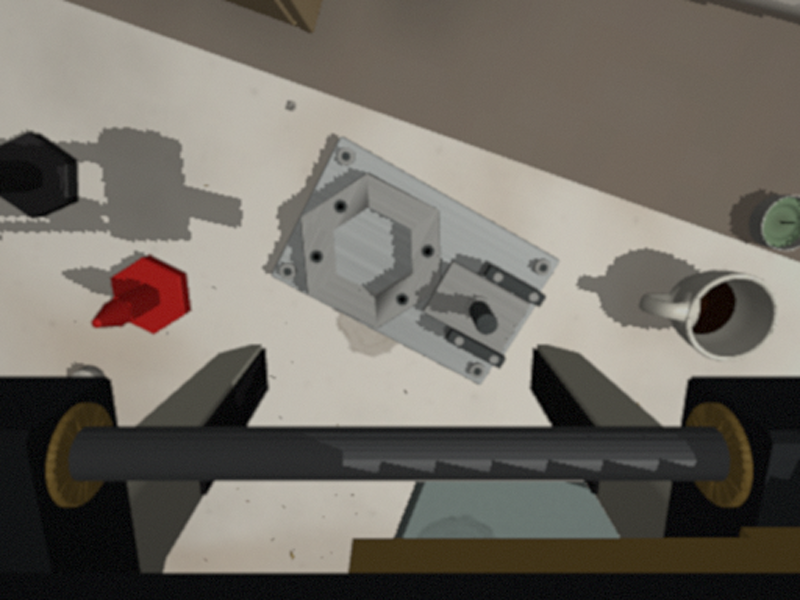

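The wrist view shows the holder: hole centre at about (237,159) in 512-px terms, the pin at about (310,203), the dark hex cone at left (25,110) and the red one at (95,190). I'll step closer for an accurate look.

```bash
python3 -m creep '[[[93,-30,8,60,0],[93,-30,8,60,0],[93,-30,8,60,0],[93,-30,8,60,0],[93,-30,8,60,0]]]'
python3 - <<'E'
from h import *
snap('wrist','w2'); s=ctrl.state(); print(s['time_s'],s['eef_pos'],s['dq'])
im=cv2.imread('pics/w2.png'); 
P=np.array([[0.47,-0.16,.028]]); u=proj('w2',P)[0]; print(u)
x0=int(np.clip(u[0]-90,0,312)); y0=int(np.clip(u[1]-75,0,234)); print(x0,y0)
c=cv2.resize(im[y0:y0+150,x0:x0+200],None,fx=4,fy=4,interpolation=cv2.INTER_CUBIC)
cv2.imwrite('pics/w2c.png',cv2.convertScaleAbs(c,alpha=1.2))
E
```

```text
time_s: 1.7
eef_pos: [0.4445, -0.2164, 0.14]
ee_rot: [0.992, 0.126, 0.001, 0.001]
ft_force: [0.4, -0.1, 0.1]
grip_width: 0.0932
grip_force: 0.0
1.75 [ 0.44445855 -0.21637762  0.14007427] [ 0.00267513 -0.00032329  0.00430506 -0.00164687 -0.00106173 -0.00167596]
[199.25144443 143.28821781]
109 68
```

View pics/w2c.png

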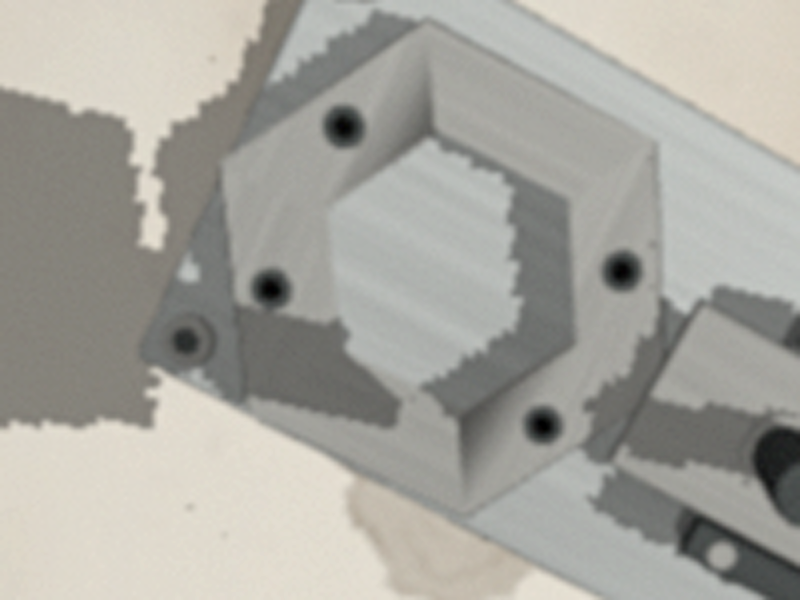

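The crop shows the ring's outer corners at about (428,22), (655,143), (465,512), (240,395) and (222,160), and the hole corners at (435,138), (570,200), (575,345), (462,415) and (330,205). I'll cast these to the plane and check them against the given sizes.

```bash
cat >> h.py <<'E'
from scipy.optimize import least_squares
def hexfit(P,idx,circ):
    """P: pts, idx: corner number 0..5 going round; fit centre, yaw of corner 0, radius"""
    f=lambda p:np.r_[p[0]+p[3]*np.cos(p[2]+circ*idx*np.pi/3)-P[:,0],p[1]+p[3]*np.sin(p[2]+circ*idx*np.pi/3)-P[:,1]]
    c=P[:,:2].mean(0); r=least_squares(f,[*c,np.arctan2(P[0,1]-c[1],P[0,0]-c[0]),.03]); return r.x,f(r.x)*1e3
E
python3 - <<'E'
from h import *
np.set_printoptions(precision=4,suppress=True)
_,K,R,t=load('w2'); print('cam',-R.T@t,'fwd',R[2])
off=np.array([109,68])
o=np.array([[428,22],[655,143],[465,512],[240,395],[222,160]])/4.+off-0.375
i=np.array([[435,138],[570,200],[575,345],[462,415],[330,205]])/4.+off-0.375
for nm,q,idx in [('out',o,np.array([0,1,3,4,5])),('in',i,np.array([0,1,2,3,5]))]:
  for z in (.028,.012):
    P=ray('w2',q,z); x,res=hexfit(P,idx,-1); print(nm,z,x,'deg',np.degrees(x[2]),'AF',x[3]*np.sqrt(3)*1e3,res.round(1))
pin=np.array([[782,458]])/4.+off; print('pin',ray('w2',pin,.0705))
E
```

```text
cam [ 0.5108 -0.1986  0.3052] fwd [-0.2397 -0.0623 -0.9689]
out 0.028 [ 0.4799 -0.1758  0.2851  0.0517] deg 16.33624475879105 AF 89.60313539669245 [ 0.8 -0.1 -0.  -1.3  0.5 -0.2  0.4  1.4 -1.7  0.1]
out 0.012 [ 0.4782 -0.1744  0.2851  0.0547] deg 16.33624478114648 AF 94.77423999557395 [ 0.8 -0.1 -0.  -1.3  0.6 -0.2  0.4  1.5 -1.8  0.1]
in 0.028 [ 0.4799 -0.1773  0.2914  0.0295] deg 16.694002976175877 AF 51.09932667643615 [ 1.2 -0.4  0.6  0.1 -1.5 -1.3  0.1  0.2  0.4  0.6]
in 0.012 [ 0.4782 -0.176   0.2914  0.0312] deg 16.694002189473622 AF 54.04833004237943 [ 1.3 -0.4  0.6  0.2 -1.6 -1.4  0.1  0.2  0.4  0.6]
pin [[ 0.4674 -0.248   0.0705]]
```

```bash
python3 -m creep '[[[93,47,-230,0,0],[93,47,-230,0,0],[93,47,-230,0,0],[93,47,-230,0,0],[60,47,-230,0,0]]]' | head -2; python3 -m creep '[[[60,0,0,0,0],[60,0,0,0,0],[60,0,0,0,0]]]' | grep -v grip_f
python3 - <<'E'
from h import *
np.set_printoptions(precision=4,suppress=True)
snap('wrist','w3'); im,K,R,t=load('w3')
u=proj('w3',[[.468,.058,.014]])[0]; print(u)
x0=int(np.clip(u[0]-100,0,312)); y0=int(np.clip(u[1]-75,0,234)); print(x0,y0)
c=cv2.resize(im[y0:y0+150,x0:x0+200],None,fx=4,fy=4,interpolation=cv2.INTER_CUBIC)
g=(255*(c/255.)**0.5).astype(np.uint8); cv2.imwrite('pics/w3c.png',g)
E
```

```text
time_s: 2.25
eef_pos: [0.4313, 0.0214, 0.1399]
time_s: 2.55
eef_pos: [0.432, 0.0179, 0.1393]
ee_rot: [0.992, 0.126, 0.001, 0.0]
ft_force: [0.2, 0.1, 0.2]
grip_width: 0.0651
[222.2621 134.7425]
122 59
```

View pics/w3c.png

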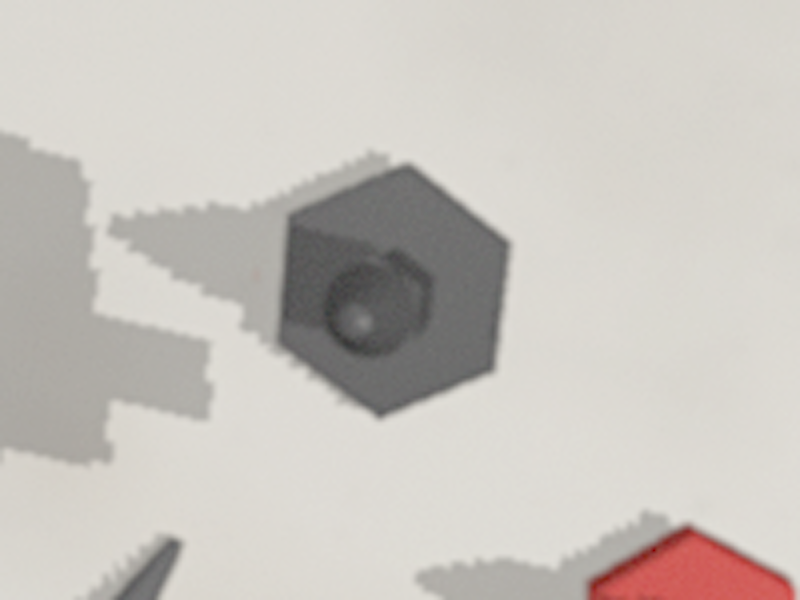

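The crop shows the hex foot's corners at (408,165), (508,243), (494,370), (380,416), (280,343) and (290,213), with the stem near (395,300).

Run:
```python
from h import *
np.set_printoptions(precision=4,suppress=True)
_,K,R,t=load('w3'); off=np.array([122,59])
q=np.array([[408,165],[508,243],[494,370],[380,416],[280,343],[290,213]])/4.-.375+off
P=ray('w3',q,.014); x,res=hexfit(P,np.arange(6),-1); print(x,np.degrees(x[2])%60,x[3]*np.sqrt(3)*1e3,res.round(1))
print('tip',ray('w3',np.array([[362,320]])/4+off,.078))
from scipy.spatial.transform import Rotation as Ro
s=ctrl.state(); Rt=Ro.from_quat(s['ee_rot']).as_matrix(); print(s['eef_pos'],Rt, 'toolx deg',np.degrees(np.arctan2(Rt[1,0],Rt[0,0])),'tooly',np.degrees(np.arctan2(Rt[1,1],Rt[0,1])))
d=np.r_[x[:2],.023]-s['eef_pos']; print('tool shift mm',Rt.T@d*1e3); print(s['joint_pos'])
# plate edge dir
e=np.array([[160,365],[590,592]])/4.+[109,68]; E=ray('w2',e,.012); d=E[1]-E[0]; print('plate -y dir deg',np.degrees(np.arctan2(d[1],d[0])))
```

```text
[0.4699 0.0605 0.1213 0.0279] 6.950496014156211 48.280623414085575 [ 0.1 -0.2  0.1 -0.1  0.3 -0.3  0.3 -0.3  0.1 -0.1  0.1 -0.1]
tip [[0.4701 0.059  0.078 ]]
[0.4318 0.0176 0.1391] [[ 0.9683  0.2498  0.0011]
 [ 0.2498 -0.9683 -0.0006]
 [ 0.0009  0.0008 -1.    ]] toolx deg 14.46356696855436 tooly -75.5364739862346
tool shift mm [ 47.4933 -32.1032 116.1005]
[-0.2181  0.1213  1.9186 -0.0004  1.1006  1.1004]
plate -y dir deg -104.60395616575943
```

Cone at (0.470, 0.060), socket at (0.480, -0.1765); they sit at the same image pixel in the two views, so calibration bias cancels. I'll turn the tool so the fingers sit on a stem flat.

```bash
python3 -m creep '[[[50,47.5,-32,0,-0.15],[50,47.5,-32,0,-0.3],[50,47.5,-32,0,-0.45],[50,47.5,-32,0,-0.6],[50,47.5,-32,0,-0.75]]]' | head -1; python3 -m creep '[[[50,0,0,40,-0.15],[50,0,0,40,-0.166],[50,0,0,40,-0.166],[50,0,0,40,-0.166]]]' | grep -v grip_f
cat >> h.py <<'E'
from scipy.spatial.transform import Rotation as Ro
def tool(tgt,ydeg):
    s=ctrl.state(); Rt=Ro.from_quat(s['ee_rot']).as_matrix(); cur=np.degrees(np.arctan2(Rt[1,1],Rt[0,1]))
    print('t',round(s['time_s'],2),'pos',s['eef_pos'].round(4),'ydeg',cur.round(2),'shift mm',(Rt.T@(np.array(tgt)-s['eef_pos'])*1e3).round(1),'yaw',-np.radians(ydeg-cur).round(4),'F',s['ft_force'].round(1),'w',s['grip_width'].round(4),s['grip_force'])
E
python3 - <<'E'
from h import *
tool([.4699,.0603,.023],-23.05); print(ctrl.state()['joint_pos'].round(3))
E
```

```text
time_s: 3.1
time_s: 3.5
eef_pos: [0.47, 0.061, 0.0998]
ee_rot: [0.835, 0.55, 0.001, 0.0]
ft_force: [-0.2, -0.2, -0.9]
grip_width: 0.0501Traceback (most recent call last):
  File "<stdin>", line 2, in <module>
  File "h.py", line 20, in tool
    print('t',round(s['time_s'],2),'pos',s['eef_pos'].round(4),'ydeg',cur.round(2),'shift mm',(Rt.T@(np.array(tgt)-s['eef_pos'])*1e3).round(1),'yaw',-np.radians(ydeg-cur).round(4),'F',s['ft_force'].round(1),'w',s['grip_width'].round(4),s['grip_force'])
                                                                                                                                                                                                                   ^^^^^^^^^^^^^^^^^^^^^
AttributeError: 'float' object has no attribute 'round'
```

```bash
sed -i "s/s\['grip_width'\].round(4)/round(s['grip_width'],4)/" h.py
python3 -m creep '[[[50,0,0.5,40,-0.003],[50,0,0.5,70,-0.003],[50,0,0.5,77,-0.003],[50,0,0.5,77,-0.003]]]' | grep -v ee_rot
python3 -m creep '[[[15,0,0,0,0],[15,0,0,0,0],[15,0,0,0,0],[15,0,0,0,0],[15,0,0,0,0]]]'| grep -v ee_rot
python3 - <<'E'
from h import *
tool([.4699,.0603,.023],-23.05)
E
```

```text
time_s: 3.9
eef_pos: [0.4695, 0.0614, 0.0218]
ft_force: [0.4, 1.1, 0.4]
grip_width: 0.05
grip_force: 0.0
time_s: 4.4
eef_pos: [0.47, 0.0615, 0.0222]
ft_force: [-0.7, -0.1, 3.7]
grip_width: 0.0175
grip_force: 30.0
t 4.4 pos [0.47   0.0615 0.0222] ydeg -22.81 shift mm [-1.1  0.4 -0.8] yaw 0.0043 F [-0.7 -0.1  3.7] w 0.0175 30.00158968310643
```

```bash
python3 -m creep '[[[15,0,0,-15,0],[15,0,0,-40,0],[15,0,0,-60,0],[15,0,0,-60,0]]]'| grep -v ee_rot
python3 - <<'E'
from h import *
tool([.4803,-.1754,.082],-13.5)
snap('top','top2')
im=cv2.imread('pics/top2.png')
E
```

```text
time_s: 4.8
eef_pos: [0.4713, 0.0614, 0.0838]
ft_force: [1.1, -1.1, -1.2]
grip_width: 0.0179
grip_force: 30.0
t 4.8 pos [0.4713 0.0614 0.0838] ydeg -22.8 shift mm [-214.8  100.     2. ] yaw -0.1622 F [ 1.1 -1.1 -1.2] w 0.0179 29.999562167249678
```

```bash
python3 -m creep '[[[15,-43,20,0,-0.03],[15,-86,40,0,-0.06],[15,-129,60,0,-0.1],[15,-172,80,0,-0.13],[15,-207,96,0,-0.16]]]'| grep -v ee_rot
python3 -m creep '[[[15,0,0,0,0],[15,0,0,0,0],[15,0,0,0,0]]]'| grep -v ee_rot
python3 - <<'E'
from h import *
tool([.4803,-.1754,.055],-13.5)
snap('wrist','w4'); im,K,R,t=load('w4'); print('cam',-R.T@t)
cv2.imwrite('pics/w4b.png',cv2.resize((255*(im/255.)**.6).astype(np.uint8),(800,600),interpolation=cv2.INTER_CUBIC))
E
```

```text
time_s: 5.35
eef_pos: [0.4768, -0.1685, 0.08]
ft_force: [1.0, 0.1, -1.2]
grip_width: 0.0178
grip_force: 30.0
time_s: 5.65
eef_pos: [0.4768, -0.1651, 0.0805]
ft_force: [-0.1, -0.4, -2.1]
grip_width: 0.0174
grip_force: 30.0
t 5.65 pos [ 0.4768 -0.1651  0.0805] ydeg -13.63 shift mm [-9.2  5.9 25.4] yaw -0.0023 F [-0.1 -0.4 -2.1] w 0.0174 29.99980953609338
cam [ 0.49337029 -0.09818696  0.24565426]
```

View pics/w4b.png

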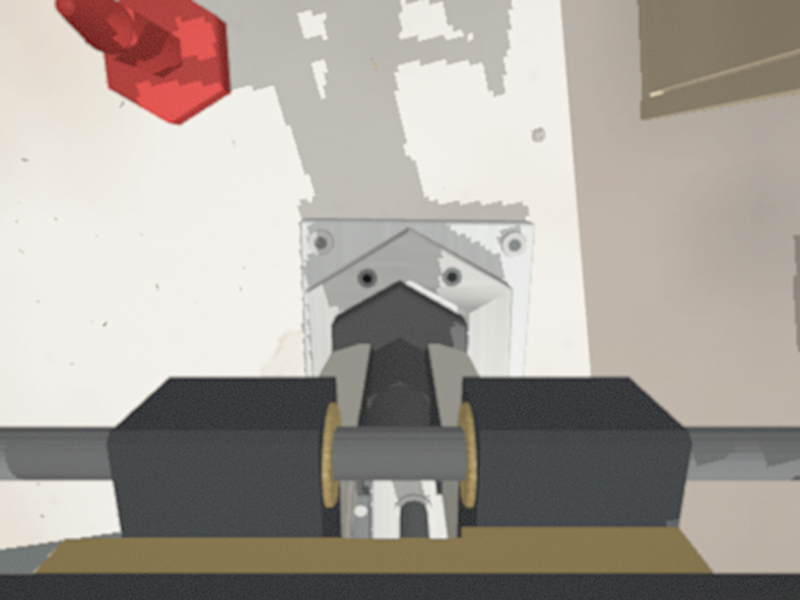

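Wrist view: the cone is held upright, with foot corners at (400,283), (333,322) and (467,322). The ring's far corners are at (408,228), (308,290) and (512,288), and both are aligned with the tool in turn. I'll measure the lateral offset.

Run:
```python
from h import *
np.set_printoptions(precision=4,suppress=True)
s=ctrl.state(); Rt=Ro.from_quat(s['ee_rot']).as_matrix()
k=512/800
f=(np.array([[400,283],[333,322],[467,322]])+.5)*k-.5
r=(np.array([[408,228],[308,290],[512,288]])+.5)*k-.5
for nm,q,z,Rr in [('foot',f,.0723,50/3**.5),('ring',r,.028,92/3**.5)]:
    L=(ray('w4',q,z)-s['eef_pos'])@Rt*1e3   # tool frame mm
    print(nm,L[:,:2].round(1),'width',np.ptp(L[:,1]).round(1),'expected',Rr*3**.5,'mid y',((L[1,1]+L[2,1])/2).round(1),'centre x from tip',(L[0,0]-Rr).round(1),'from sides',(L[1:,0]-Rr/2).round(1))
```

```text
foot [[ 29.6   0.1]
 [ 15.2 -24. ]
 [ 15.2  24.1]] width 48.1 expected 50.0 mid y 0.0 centre x from tip 0.7 from sides [0.8 0.8]
ring [[ 43.8   3.6]
 [ 16.4 -40.7]
 [ 17.2  49.7]] width 90.4 expected 92.0 mid y 4.5 centre x from tip -9.4 from sides [-10.2  -9.4]
```

```bash
python3 -m creep '[[[15,-10,5,0,0],[15,-10,5,15,0],[15,-10,5,24,0],[15,-10,5,24,0],[15,-10,5,24,0]]]'| grep -v ee_rot
python3 -m creep '[[[15,0,0,1,0],[15,0,0,2,0],[15,0,0,3,0],[15,0,0,3,0]]]'| grep -v ee_rot
python3 - <<'E'
from h import *
tool([.4803,-.1754,.050],-13.5)
E
```

```text
time_s: 6.2
eef_pos: [0.4802, -0.1771, 0.0575]
ft_force: [-0.5, -0.3, -2.2]
grip_width: 0.0175
grip_force: 30.0
time_s: 6.6
eef_pos: [0.4803, -0.1774, 0.0547]
ft_force: [-0.0, 0.2, -2.4]
grip_width: 0.0179
grip_force: 30.0
t 6.6 pos [ 0.4803 -0.1774  0.0547] ydeg -13.64 shift mm [ 1.9 -0.4  4.7] yaw -0.0024 F [-0.   0.2 -2.4] w 0.0179 29.99961777964927
```

```bash
for i in 1; do python3 -m creep '[[[15,0,0,1,0],[15,0,0,2,0],[15,0,0,3,0],[15,0,0,4,0],[15,0,0,4,0]]]'| grep -v ee_rot; done
python3 -m creep '[[[15,0,0,0.5,0],[15,0,0,1,0],[15,0,0,1,0]]]'| grep -E 'pos|ft'
python3 -m creep '[[[15,0,0,0.5,0],[15,0,0,1,0],[15,0,0,1,0]]]'| grep -E 'pos|ft'
```

```text
time_s: 7.1
eef_pos: [0.4801, -0.1773, 0.0504]
ft_force: [-0.0, 0.4, -1.5]
grip_width: 0.0178
grip_force: 30.0
eef_pos: [0.4804, -0.1775, 0.0498]
ft_force: [-0.5, -0.1, -0.2]
eef_pos: [0.4801, -0.1772, 0.0484]
ft_force: [-0.5, 0.9, -1.3]
```

```bash
python3 -m creep '[[[15,0,0,0.5,0],[15,0,0,1,0],[15,0,0,1,0]]]'| grep -E 'pos|ft'
python3 -m creep '[[[15,0,0,0.5,0],[15,0,0,1,0],[15,0,0,1,0]]]'| grep -E 'pos|ft'
python3 -m creep '[[[15,0,0,0.5,0],[15,0,0,1,0],[15,0,0,1,0]]]'| grep -E 'pos|ft'
```

```text
eef_pos: [0.4801, -0.1772, 0.0475]
ft_force: [0.3, 1.1, -2.0]
eef_pos: [0.4802, -0.1772, 0.0466]
ft_force: [-0.8, 1.3, -0.9]
eef_pos: [0.4802, -0.1772, 0.0456]
ft_force: [-0.3, 1.9, -0.5]
```

It's entering without load. A slight +y side force is building, so I'll ease that way and continue.

```bash
python3 -m creep '[[[15,0.6,0,0.5,0],[15,0.6,0,1,0],[15,0.6,0,1.5,0],[15,0.6,0,2,0],[15,0.6,0,2,0]]]'| grep -E 'pos|ft'
python3 -m creep '[[[15,0,0,0.5,0],[15,0,0,1,0],[15,0,0,1.5,0],[15,0,0,2,0],[15,0,0,2,0]]]'| grep -E 'pos|ft'
```

```text
eef_pos: [0.4805, -0.1769, 0.0436]
ft_force: [-0.2, 0.7, -2.8]
eef_pos: [0.4804, -0.1768, 0.0416]
ft_force: [-0.7, 0.3, -0.8]
```

```bash
python3 -m creep '[[[15,0,0,0.5,0],[15,0,0,1,0],[15,0,0,1.5,0],[15,0,0,2,0],[15,0,0,2,0]]]'| grep -E 'pos|ft'
python3 -m creep '[[[15,0,0,0.5,0],[15,0,0,1,0],[15,0,0,1.5,0],[15,0,0,2,0],[15,0,0,2,0]]]'| grep -E 'pos|ft'
python3 -m creep '[[[15,0,0,0.5,0],[15,0,0,1,0],[15,0,0,1.5,0],[15,0,0,1.5,0]]]'| grep -E 'pos|ft'
```

```text
eef_pos: [0.4804, -0.1768, 0.0396]
ft_force: [0.3, 0.6, -1.9]
eef_pos: [0.4804, -0.1768, 0.0376]
ft_force: [-0.8, -0.4, -1.1]
eef_pos: [0.4803, -0.1767, 0.0361]
ft_force: [-0.2, 0.2, -1.7]
```

```bash
for k in 1; do python3 -m creep '[[[15,0,0,0.5,0],[15,0,0,1,0],[15,0,0,1,0]]]'| grep -E 'pos|ft'; done
python3 -m creep '[[[15,0,0,0.5,0],[15,0,0,0.5,0],[15,0,0,0.5,0]]]'| grep -E 'pos|ft'
python3 -m creep '[[[15,0,0,0.5,0],[15,0,0,0.5,0],[15,0,0,0.5,0]]]'| grep -E 'pos|ft'
python3 -m creep '[[[15,0,0,0.5,0],[15,0,0,0.5,0],[15,0,0,0.5,0]]]'| grep -E 'pos|ft'
```

```text
eef_pos: [0.4804, -0.1768, 0.0351]
ft_force: [-1.6, -0.8, -1.0]
eef_pos: [0.4804, -0.1768, 0.0346]
ft_force: [-0.1, -0.7, -2.1]
eef_pos: [0.4805, -0.1768, 0.0342]
ft_force: [0.1, 0.1, -1.1]
eef_pos: [0.4805, -0.1768, 0.0342]
ft_force: [-2.1, 0.8, 6.0]
```

Contact at TCP 34.2 mm, exactly the predicted floor height (22.2 + 12). I'll do a small gentle shuffle to confirm it is seated.

```bash
python3 -m creep '[[[15,0.7,0,0,0],[15,0,0.7,0,0],[15,-0.7,0,0,0],[15,0,-0.7,0,0],[15,0,0,0,0]]]'| grep -E 'pos|ft'
python3 -m creep '[[[15,0,0,0,0.02],[15,0,0,0,-0.02],[15,0,0,0,0],[15,0,0,0,0]]]'| grep -E 'pos|ft|time'
python3 -m creep '[[[15,0,0,0.3,0],[15,0,0,0.3,0],[15,0,0,0.3,0]]]'| grep -E 'pos|ft|time'
```

```text
eef_pos: [0.4806, -0.1769, 0.0342]
ft_force: [-3.6, 1.4, 8.4]
time_s: 13.1
eef_pos: [0.4808, -0.1769, 0.0342]
ft_force: [-0.6, 0.2, 6.8]
time_s: 13.4
eef_pos: [0.4808, -0.177, 0.0342]
ft_force: [-1.2, 2.0, 9.9]
```

Seated: z does not change at about 10 N. I'll release and rise.

```bash
python3 -m creep '[[[15,0,0,-0.5,0],[15,0,0,-0.5,0],[40,0,0,-0.5,0],[40,0,0,-0.5,0],[40,0,0,-0.5,0]]]'| grep -v ee_rot
python3 -m creep '[[[45,0,0,-5,0],[45,0,0,-20,0],[45,0,0,-60,0],[45,0,0,-90,0],[45,0,0,-90,0]]]'| grep -v ee_rot
python3 -m creep '[[[45,-60,0,0,0],[45,-100,0,0,0],[45,-100,0,0,0],[45,-100,0,0,0]]]'| grep -v ee_rot
python3 - <<'E'
from h import *
np.set_printoptions(precision=4,suppress=True)
snap('wrist','w5'); im,K,R,t=load('w5')
cv2.imwrite('pics/w5b.png',cv2.resize((255*(im/255.)**.6).astype(np.uint8),(800,600),interpolation=cv2.INTER_CUBIC))
# predicted pin top, along holder y = 75.4deg from socket
print(proj('w5',[[.4674,-.248,.0705],[.4805,-.177,.09],[.4805,-.177,.026]])*800/512)
s=ctrl.state(); print(s['eef_pos'],s['time_s'])
E
```

```text
time_s: 13.9
eef_pos: [0.4801, -0.1767, 0.0334]
ft_force: [0.5, -0.0, -0.6]
grip_width: 0.0369
grip_force: 0.0
time_s: 14.4
eef_pos: [0.4831, -0.1784, 0.1283]
ft_force: [-0.7, -0.7, -0.4]
grip_width: 0.0452
grip_force: 0.0
time_s: 14.8
eef_pos: [0.456, -0.2744, 0.1229]
ft_force: [-0.4, 0.8, 0.1]
grip_width: 0.0454
grip_force: 0.0
[[410.1305 263.6424]
 [400.633   78.9227]
 [400.3639 101.3611]]
[ 0.4562 -0.2733  0.123 ] 14.85
```

View pics/w5b.png

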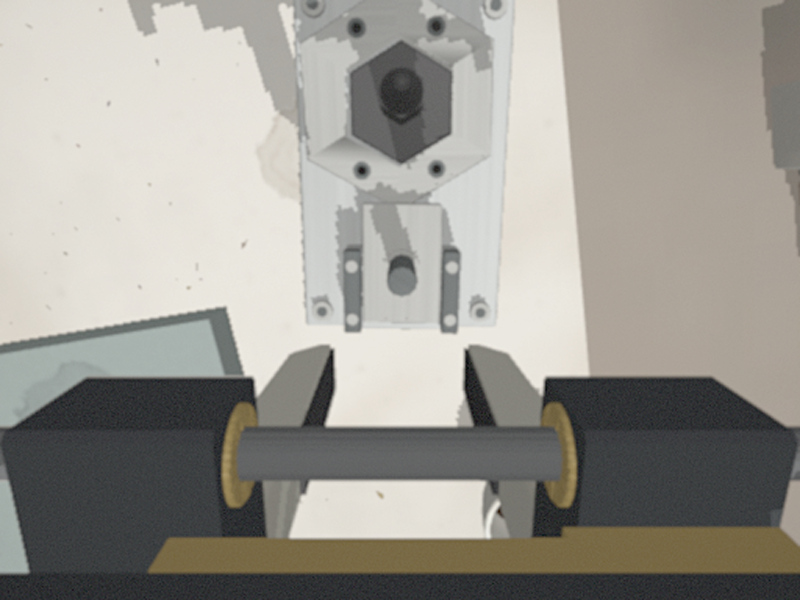

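The picture shows the cone seated in the ring, foot hex centred at about (401,101). The pin's top is at about (402,276), and the holder's axis lies along the tool's x.

Run:
```python
from h import *
k=512/800
q=(np.array([[402,276],[401,101.5]])+.5)*k-.5
p=ray('w5',q[:1],.0705)[0]; c=ray('w5',q[1:],.026)[0]; print(p,c,'dist mm',np.hypot(*(p-c)[:2])*1e3,'dir',np.degrees(np.arctan2(*(c-p)[1::-1])))
tool([p[0],p[1],.046],-13.6)
```

```text
[ 0.46254136 -0.25236336  0.0705    ] [ 0.48068363 -0.1769781   0.026     ] dist mm 77.53759943597125 dir 76.46847309185534
t 14.85 pos [ 0.4562 -0.2733  0.123 ] ydeg -13.71 shift mm [21.8  1.3 77. ] yaw -0.0019 F [0.3 0.5 0.7] w 0.0449 0.0
```

```bash
python3 -m creep '[[[45,22,1.5,0,0],[45,22,1.5,30,0],[45,22,1.5,60,0],[45,22,1.5,77,0],[45,22,1.5,77,0]]]'| grep -v ee_rot
python3 -m creep '[[[10,0,0,0,0],[10,0,0,0,0],[10,0,0,0,0],[10,0,0,0,0],[10,0,0,0,0]]]'| grep -v ee_rot
python3 -m creep '[[[10,3,0,0,0],[10,6,0,0,0],[10,9,0,0,0],[10,12,0,0,0],[10,12,0,0,0]]]'| grep -v ee_rot
```

```text
time_s: 15.35
eef_pos: [0.4619, -0.2496, 0.0442]
ft_force: [-0.4, -0.7, -0.3]
grip_width: 0.045
grip_force: 0.0
time_s: 15.85
eef_pos: [0.4626, -0.2528, 0.0475]
ft_force: [-4.9, 1.7, 5.1]
grip_width: 0.0133
grip_force: 30.0
time_s: 16.35
eef_pos: [0.4655, -0.2415, 0.0475]
ft_force: [-4.8, -0.5, 6.4]
grip_width: 0.0134
grip_force: 30.0
```

```bash
python3 -m creep '[[[10,2,0,0,0],[10,4,0,0,0],[10,6,0,0,0],[10,8,0,0,0],[10,8,0,0,0]]]'| grep -E 'pos|ft|width'
python3 -m creep '[[[10,1,0,0,0],[10,2,0,0,0],[10,3,0,0,0],[10,4,0,0,0],[10,4,0,0,0]]]'| grep -E 'pos|ft|width'
```

```text
eef_pos: [0.4674, -0.2338, 0.0475]
ft_force: [-4.8, -1.0, 6.2]
grip_width: 0.0134
eef_pos: [0.4684, -0.2301, 0.0475]
ft_force: [-4.9, -1.5, 5.8]
grip_width: 0.0131
```

```bash
python3 -m creep '[[[10,1,0,0,0],[10,2,0,0,0],[10,2,0,0,0]]]'| grep -E 'pos|ft|width'
python3 -m creep '[[[10,1,0,0,0],[10,2,0,0,0],[10,2,0,0,0]]]'| grep -E 'pos|ft|width'
python3 -m creep '[[[10,1,0,0,0],[10,1,0,0,0],[10,1,0,0,0]]]'| grep -E 'pos|ft|width'
```

```text
eef_pos: [0.4688, -0.2282, 0.0475]
ft_force: [-5.5, -1.3, 5.5]
grip_width: 0.0135
eef_pos: [0.4691, -0.2272, 0.0475]
ft_force: [-7.0, -4.1, 4.5]
grip_width: 0.0134
eef_pos: [0.4691, -0.2272, 0.0475]
ft_force: [-7.5, -7.4, 3.8]
grip_width: 0.0134
```

```bash
python3 -m creep '[[[10,1,0,0,0],[10,1,0,0,0],[10,1,0,0,0]]]'| grep -E 'pos|ft|width'
python3 -m creep '[[[10,-1.5,0,0,0],[25,-1.5,0,0,0],[30,-1.5,0,0,0],[30,-1.5,0,0,0]]]'| grep -E 'pos|ft|width'
python3 -m creep '[[[30,0,0,-5,0],[30,0,0,-40,0],[30,0,0,-85,0],[30,0,0,-85,0]]]'| grep -E 'pos|ft|width'
python3 -m creep '[[[30,-50,0,0,0],[30,-90,0,0,0],[30,-90,0,0,0],[30,-90,0,0,0]]]'| grep -E 'pos|ft|width'
python3 - <<'E'
from h import *
snap('wrist','w6'); im,K,R,t=load('w6'); snap('top','top3')
a=cv2.resize((255*(im[:250,130:380]/255.)**.6).astype(np.uint8),(560,560),interpolation=cv2.INTER_CUBIC); 
cv2.imwrite('pics/w6b.png',a)
E
```

```text
eef_pos: [0.4691, -0.2271, 0.0475]
ft_force: [-9.1, -11.6, 3.4]
grip_width: 0.0131
eef_pos: [0.4705, -0.2252, 0.0469]
ft_force: [0.9, 0.3, -0.3]
grip_width: 0.0288
eef_pos: [0.4737, -0.2274, 0.1379]
ft_force: [1.6, -0.9, -0.4]
grip_width: 0.0296
eef_pos: [0.4486, -0.313, 0.1315]
ft_force: [0.2, 0.2, -0.1]
grip_width: 0.0299
```

View pics/w6b.png

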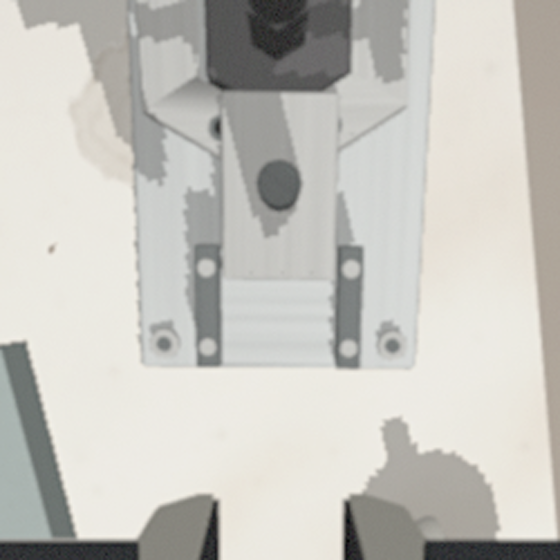

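The bar now covers the foot's near corner (bar edge at row 90, pin at (279,185) in the crop). I'll check the travel and that the bystanders are unmoved, then hand in.

Run:
```python
from h import *
q=np.array([[279,185]])*250/560+[130,0]; p=ray('w6',q,.0705)[0]; print(p,'travel since w5 mm',np.hypot(p[0]-.46254,p[1]+.25236)*1e3)
a,b=cv2.imread('pics/top0.png'),cv2.imread('pics/top3.png')
for nm,(x,y) in dict(square=(125,214),weight=(180,150),mug=(397,192),red=(232,231)).items():
    T=a[y-16:y+16,x-16:x+16]; W=b[y-22:y+22,x-22:x+22]; r=cv2.minMaxLoc(cv2.matchTemplate(W,T,cv2.TM_CCOEFF_NORMED)); print(nm,r[1],np.array(r[3])-6)
s=ctrl.state(); print(s['time_s'],s['grip_force'],s['ft_force'].round(1))
```

```text
[ 0.46831816 -0.23029979  0.0705    ] travel since w5 mm 22.804382615958247
square 0.9244695901870728 [0 0]
weight 0.9974702596664429 [0 0]
mug 0.33863621950149536 [-1  6]
red 0.8885037302970886 [ 0 -1]
19.85 0.0 [-0.6  0.2  0.3]
```

Vision says the pin moved 22.8 mm, against 26.4 mm by the TCP. The pin sat far from the image centre there, so I'll recheck with it at the same pixel as before.

```bash
python3 -m creep '[[[30,40,0,0,0],[30,64,0,7,0],[30,64,0,7,0],[30,64,0,7,0],[30,64,0,7,0]]]'| grep -E 'pos|ft'
python3 - <<'E'
from h import *
snap('wrist','w7'); im,K,R,t=load('w7'); print(ctrl.state()['eef_pos'])
a=cv2.resize((255*(im[:240,140:380]/255.)**.6).astype(np.uint8),(600,600),interpolation=cv2.INTER_CUBIC)
cv2.imwrite('pics/w7b.png',a)
E
```

```text
eef_pos: [0.4644, -0.2508, 0.1252]
ft_force: [0.6, -0.3, 1.0]
[ 0.464317   -0.25112101  0.12516932]
```

View pics/w7b.png

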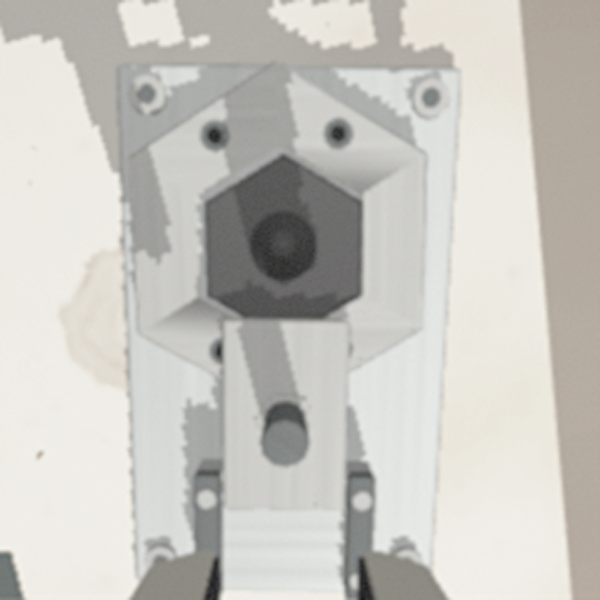

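Recheck: the pin top is at crop (285,442), the plate's far edge at row 66, and the bar front at row 320, over the foot's near corner.

Run:
```python
from h import *
f=lambda q:np.array([q])*240/600+[140,0]
p=ray('w7',f((285,442)),.0705)[0]; e=ray('w7',f((285,66)),.012)[0]; b=ray('w7',f((285,320)),.0355)[0]
r=ray('w7',np.vstack([f((205,250)),f((361,250))]),.026); print('foot AF',np.hypot(*(r[0]-r[1])[:2])*1e3)
print(p,'travel',np.hypot(p[0]-.46254,p[1]+.25236)*1e3,'to plate +y edge (110 if closed)',np.hypot(*(p-e)[:2])*1e3,'bar front y',60-np.hypot(*(b-e)[:2])*1e3)
```

```text
foot AF 49.194384315889906
[ 0.46871938 -0.22907661  0.0705    ] travel 24.0894384618071 to plate +y edge (110 if closed) 108.43810688691282 bar front y -17.233714903490608
```

The bar stalled against a hard stop: position fixed while force rose from 4 to 12 N. The pin-to-edge distance also matches 110 mm once scale is corrected, so the keeper is closed. Handing in.

```bash
python3 -c "
from workcell import ctrl
print(ctrl.close_job())"
```

```text
the job is handed in; nothing more can be done
None
```

The graphite hex cone is seated on the socket floor, was let go only after it was home, and the keeper bar is slid to its stop over the foot. The square cone and brass weight had not moved; the last top view did not confirm the mug (probably hidden by the arm), which the arm never went near. I handed the job in at about 20 s.

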